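# Pack four gauge cases into one carton

## Task

Pack all four aluminium gauge cases into the shallow carton for dispatch, so that every one stands flat on the carton's floor with its handle up. They fit together only in a tight arrangement, so the small case that was left askew in the middle of the carton has to be moved as well. Leave the other things on the bench where they are.

Things in the scene. Friction and masses are not known exactly. Their poses are not given: they have to be found in the camera images.
- carton: Shallow open cardboard carton, fixed on the bench. Inside 228 mm (its x) by 165 mm (its y), walls 5 mm thick, floor 5 mm thick, rim 45 mm above the bench. Origin at the centre of its underside, on the bench; z up.
- long_wide_center (a point): Centre of the body of the longest gauge case, standing on the bench: aluminium, 150 x 70 mm in plan (150 along x, 70 along y), body 50 mm high (point half-way up, 25 mm above its underside), z up, about 380 g, edges rounded 4 mm. Bail handle on top: a level black bar 80 mm long, 12 mm thick and 14 mm high, running along the point's x over the middle of the lid, the bar's mid-height 50 mm above this point; 18 mm free between lid and bar.
- long_short_center (a point): Centre of the body of the slightly shorter long gauge case, standing on the bench: aluminium, 140 x 70 mm in plan (140 along x, 70 along y), body 50 mm high (point half-way up, 25 mm above its underside), z up, about 360 g, edges rounded 4 mm. Bail handle on top: a level black bar 80 mm long, 12 mm thick and 14 mm high, running along the point's x over the middle of the lid, the bar's mid-height 50 mm above this point; 18 mm free between lid and bar.
- square_center (a point): Centre of the body of the square gauge case, standing on the bench: aluminium, 80 x 80 mm in plan (80 along x, 80 along y), body 50 mm high (point half-way up, 25 mm above its underside), z up, about 280 g, edges rounded 4 mm. Bail handle on top: a level black bar 66 mm long, 12 mm thick and 14 mm high, running along the point's x over the middle of the lid, the bar's mid-height 50 mm above this point; 18 mm free between lid and bar.
- small_center (a point): Centre of the body of the smallest gauge case, already standing in the carton, near its middle and askew: aluminium, 80 x 60 mm in plan (80 along x, 60 along y), body 50 mm high (point half-way up, 25 mm above its underside), z up, about 220 g, edges rounded 4 mm. Bail handle on top: a level black bar 66 mm long, 12 mm thick and 14 mm high, running along the point's x over the middle of the lid, the bar's mid-height 50 mm above this point; 18 mm free between lid and bar.
- pen_cup: Bystander: white cup of pens, 76 mm across, about 132 mm high with the pens. Origin at the centre of its underside.
- wash_bottle: Bystander: white bottle with a red cap, 60 mm across, 110 mm high. Origin at the centre of its underside.
- tape_roll: Bystander: roll of brown tape lying flat, 84 mm across, 24 mm high. Origin at the centre of its underside.
- steel_parallel: Bystander: ground steel bar 100 x 16 x 10 mm lying flat between the carton and the robot. Origin at the centre of its underside.
- eraser_block: Bystander: dark rubber block 55 x 30 x 16 mm. Origin at the centre of its underside.
There are look-alikes about, which are no part of the job. Leave any yellow look-alike of the part that bears small_center alone.

How it is judged:
By the outcome, as a careful person would: the job done as asked, in the order asked, and still so for the second after the job is handed in, with the robot touching nothing.
It also fails if it takes over 72 s, if anything falls off the work surface, if the arm or the gripper's body presses on something with over 40 N, if the wrist force passes 120 N, or if a joint passes its speed limit or range.

## Robot

A 6-joint arm with a two-finger parallel gripper is mounted at the origin on the work surface. World frame = base frame: x ahead of the robot, y to its left, z up, the work surface at z = 0. Lengths are in mm, angles in rad, forces in N, time in s.
With the tool pointing down it reaches from about 350 to 775 mm from the base axis. Payload 7.3 kg.
Tool frame: the origin (TCP) lies between the finger pads; the fingertips stand 14 mm ahead of it and the grasp point (between the pads) lies 5 mm behind it; z points along the fingers, y is the line along which they close (so a half turn about z gives the same grasp; the last joint's range is limited). The gripper opens to 92 mm and grips with 3 to 60 N. Pads are 19 mm wide; open, the fingers measure 130 mm over their backs; the gripper's body (75 mm by 190 mm) begins 47 mm behind the grasp point.
Start: joints at [1.162, 0.342, 1.524, -0, 1.275, -0.146], TCP at [136.371, 506.998, 240.741] pointing down, gripper open.
Joint ranges: [-2.53, 2.53], [-0.77, 2.02], [0.04, 2.7], [-1, 4.14], [0.28, 2.66], [-3.11, 3.11]. Speed limits (rad/s): [2.57, 2.57, 3.14, 3.14, 3.14, 3.14].

## Interface

Orientations are given as [roll, pitch, yaw] about the fixed x, y, z axes, in that order (R = Rz(yaw) Ry(pitch) Rx(roll)).
In Python, from plant import get_obs, cams, close_job gives the robot as it stands. The module is installed in compiled form; this text tells all that it offers.
- The arm moves only by the shell command python3 -m creep 'ROWS'. ROWS is JSON, a list of rows, each an object of numbers: "hand": the opening, from 0 (shut) to 1 (fully open); "tx", "ty", "tz": the shift along the tool's x, y, z in m; "spin": the turn about the tool's z in degrees. In form: [{"hand": .., "tx": .., "ty": .., "tz": .., "spin": ..}, ...]. A call has 1 to 5 rows; each row shifts and turns the commanded pose from where the row before left it, along the tool's axes as they then stand; what a row does not reach is not made up. A row lasts 1/8 s, in which the tool goes at most 62.5 mm and 10.7 degrees, less where a joint would pass 70% of its speed; a pose out of reach is approached as far as the arm can. A call is refused whole if a number of a shift passes 0.0625 or a number of a turn 10.7, either way. A call with a gripper value outside its range is refused whole. The fingers move at their own pace and stop on an object; the grip force is fixed at half the most. Time passes only in rows, so rows that do not move let the fingers close. It gives the time, the measured TCP pose, the force, the opening and the grip force at its end, in the units of the state.
- get_obs(): the state, without advancing time (a new reading comes with each control period).
- cams.capture(name): name is "scene" or "top" or "wrist"; returns a dict with "color" (400x640x3 uint8, red, green, blue), "K" (3x3 intrinsics, pixels), "R" (3x3) and "t" (3): a world point X has camera coordinates R X + t. Camera axes: x right, y down, z forward; pixel columns grow to the right and rows downward; lengths in mm; the calibration is good to about 2 mm. A picture is of the moment at which its call begins. There is no depth.
- close_job(): hands the job in; it is judged then, once.
The state is a dict: "time": time; "joint_positions": joint angles; "dq": joint speeds; "tau": joint torques, N m; "tool_pos": TCP position; "tcp_rot": TCP orientation; "contact_force": force on the tool from outside, world axes, zero at the start; "moment": the same for the moment, N m; "grip_width": finger opening in mm; "finger_force": force on a finger pad.
Only numpy, scipy, OpenCV 4.12 (cv2) and the standard library are available. Lean on these libraries where they do the work, as an engineer would, in place of code of your own. Each camera call takes 0.05 s, during which the arm holds its last target. There are 200 camera calls.

## Working session

There is one attempt and no reset: what is moved stays moved. The work goes in short steps, Python scripts to look and compute and a shell command to move; the robot and the scene stay as the last step left them, time stands still between calls to the robot, and variables do not carry over. Pictures are saved under pics/ and viewed, at most 10 in all, crops included, and the job is handed in when it is done.

```bash
mkdir -p pics
python3 - <<'E'
from plant import get_obs,cams
import cv2,numpy as np
o=get_obs();print(o)
for n in("top","scene"):
    c=cams.capture(n);cv2.imwrite(f"pics/{n}0.png",c["color"][...,::-1]);print(n,c["K"].tolist(),c["R"].round(4).tolist(),c["t"].tolist())
E
```

```text
{'time': 0.0, 'joint_positions': array([ 1.16198463e+00,  3.42761987e-01,  1.52505718e+00, -1.63912019e-05,
        1.27533360e+00, -1.45992378e-01]), 'dq': array([ 0.00155321,  0.00107633, -0.00044018,  0.00052627, -0.00157217,
        0.00163525]), 'tau': array([ 3.82552080e-04, -4.31232512e+01, -2.44226682e+01,  7.18720886e-02,
        5.58517501e-02, -1.05313893e-04]), 'tool_pos': array([136.22179871, 506.62081708, 240.01052669]), 'tcp_rot': array([-3.14004686e+00, -2.11449800e-04,  2.87877796e+00]), 'contact_force': array([ 0.62868914, -0.31511815,  0.19334934]), 'moment': array([ 0.00548784,  0.00847471, -0.01519279]), 'finger_force': 0.0, 'grip_width': 91.80499047133958}
top [[447.37249343449093, 0.0, 322.9397616676107], [0.0, 447.37249343449093, 193.3878647188349], [0.0, 0.0, 1.0]] [[-0.0244, -0.9997, 0.002], [-0.9941, 0.0241, -0.1055], [0.1054, -0.0046, -0.9944]] [3.275874544849502, 505.77010970454745, 1008.6199633253924]
scene [[383.07618528737163, 0.0, 317.57569361253985], [0.0, 383.07618528737163, 194.75130263760764], [0.0, 0.0, 1.0]] [[0.6584, 0.7526, 0.0114], [0.6226, -0.536, -0.5701], [-0.4229, 0.3824, -0.8215]] [-331.33737730182247, -293.9668348391307, 1162.5673776875178]
```

View pics/top0.png

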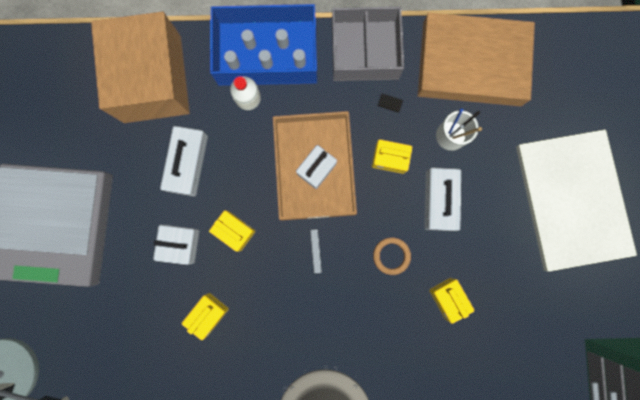

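View pics/scene0.png

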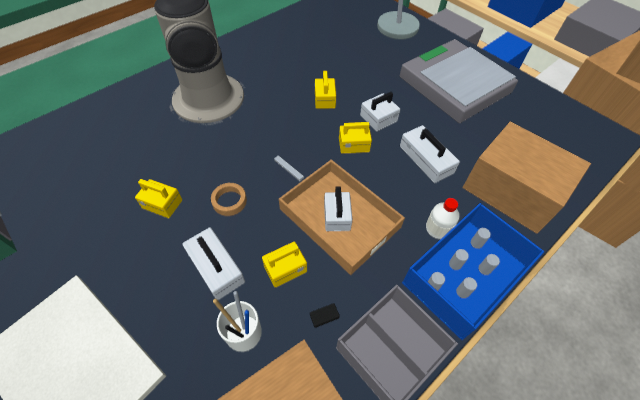

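The top view shows the carton at (315,165) with the askew small grey case at (317,166). The long cases are at (185,160) and (444,199), and the square one is at (176,245). Four yellow look-alikes sit at (393,156), (232,231), (205,317) and (453,301). `small_center` is the grey case in the carton: it is aluminium, askew and in the middle, whereas the others are yellow and outside it. I'll confirm this in an enlarged crop and measure.

```bash
cat > h.py <<'E'
import numpy as np,cv2
from plant import get_obs,cams
def ray(c,uv,z):
    uv=np.atleast_2d(np.asarray(uv,float)); K,R,t=c["K"],np.array(c["R"]),np.array(c["t"])
    d=np.c_[uv,np.ones(len(uv))]@np.linalg.inv(K).T@R; o=-R.T@t
    return (o+d*((z-o[2])/d[:,2])[:,None])[:,:2]
def rect(c,cnt,z):
    p=ray(c,cnt.reshape(-1,2),z).astype(np.float32); (x,y),(w,h),a=cv2.minAreaRect(p)
    if w<h: w,h,a=h,w,a+90
    return round(x,1),round(y,1),round(w,1),round(h,1),round((a+90)%180-90,1)
def blobs(mask,amin,amax):
    cs,_=cv2.findContours(mask.astype(np.uint8),cv2.RETR_EXTERNAL,cv2.CHAIN_APPROX_NONE)
    return [k for k in cs if amin<cv2.contourArea(k)<amax]
def white(i): i=i.astype(int); return (i.min(2)>140)&(i.max(2)-i.min(2)<40)
def brown(i): i=i.astype(int); return (i[...,0]>i[...,2]+45)&(i[...,0]<215)&(i[...,0]>90)&(i[...,1]<i[...,0]-20)&(i[...,2]>40)
E
python3 - <<'E'
from h import *
c=cams.capture("top");i=c["color"]
cv2.imwrite("pics/crop.png",cv2.resize(i[100:280,150:470],None,fx=2.5,fy=2.5,interpolation=cv2.INTER_CUBIC)[...,::-1])
for k in blobs(white(i),300,6000): print("white",cv2.boundingRect(k),rect(c,k,50))
for k in blobs(brown(i),3000,12000): print("brown",cv2.boundingRect(k),rect(c,k,45))
blk=(i.max(2)<32)
hull=np.zeros(blk.shape,np.uint8)
for k in blobs(white(i),300,3000): cv2.fillPoly(hull,[cv2.convexHull(k)],1)
for k in blobs(blk&(hull>0),20,800): print("black",cv2.boundingRect(k),rect(c,k,82))
E
```

```text
white (308, 374, 58, 26) (88.8, -32.7, 129.7, 33.1, 66.3)
white (154, 225, 41, 39) (396.7, 326.7, 81.9, 79.0, 81.7)
white (429, 168, 32, 63) (484.2, -284.1, 139.9, 70.0, -4.3)
white (296, 145, 41, 43) (566.4, 4.3, 81.7, 63.0, -39.5)
white (161, 127, 42, 68) (587.3, 310.2, 150.5, 74.0, -10.5)
white (443, 111, 35, 39) (636.5, -314.1, 79.6, 79.0, 40.5)
white (231, 78, 28, 32) (738.3, 163.4, 71.1, 59.4, 28.0)
white (421, 0, 129, 10) (944.0, -404.2, 303.7, 22.4, 88.7)
white (93, 0, 130, 17) (953.4, 371.7, 305.0, 39.8, 88.7)
brown (273, 112, 84, 108) (570.4, 10.1, 240.4, 176.0, 2.7)
brown (0, 12, 210, 111) (811.0, 494.4, 494.0, 263.4, -88.3)
brown (401, 5, 239, 101) (818.0, -489.1, 567.9, 237.6, -89.9)
```

View pics/crop.png

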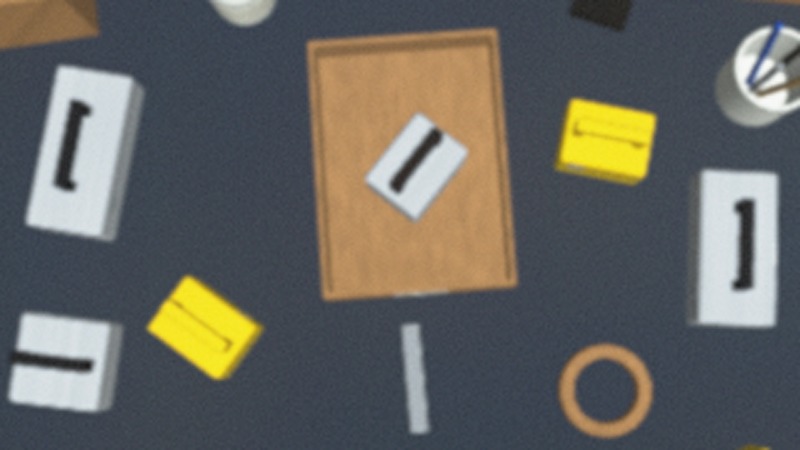

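The crop confirms it: the grey case in the carton is the small one, and all the look-alikes are yellow and outside. By length, the left case (150.5 mm) is `long_wide` and the right one (139.9 mm) is `long_short`. The carton measures 240x176, matching its 238x175 outer size. Next are the handles and lid centres.

Run:
```python
from h import *
c=cams.capture("top");i=c["color"];s=cams.capture("scene")
B={"sq":(154,225,41,39,0),"short":(429,168,32,63,0),"small":(296,145,41,43,5),"wide":(161,127,42,68,0)}
for n,(x,y,w,h,dz) in B.items():
    sub=np.zeros(i.shape[:2],bool); sub[y-1:y+h+1,x-3:x+w+3]=1
    # lid: brightest face only
    for th in (185,200):
      for k in blobs(sub&(i.min(2)>th),300,3000): print(n,"lid",th,rect(c,k,50+dz))
    hull=np.zeros(i.shape[:2],np.uint8)
    ks=blobs(sub&white(i),300,3000); cv2.fillPoly(hull,[cv2.convexHull(np.vstack(ks))],1)
    hull=cv2.erode(hull,np.ones((3,3)))
    for k in blobs((hull>0)&(i.max(2)<100),20,800): print(n,"bar",rect(c,k,80+dz))
```

```text
sq lid 185 (396.2, 327.7, 76.3, 75.7, 81.3)
sq lid 200 (396.6, 327.6, 74.3, 72.9, 81.6)
sq bar (396.8, 322.9, 65.2, 8.9, 81.8)
short lid 185 (484.0, -284.3, 135.9, 64.9, -4.0)
short lid 200 (484.2, -285.0, 134.2, 62.6, -4.2)
short bar (484.6, -280.7, 77.4, 13.1, -3.1)
small lid 185 (566.4, 4.8, 77.0, 57.1, -39.8)
small lid 200 (566.5, 4.7, 74.1, 54.5, -39.5)
small bar (565.9, 4.7, 64.7, 10.3, -39.3)
wide lid 185 (587.7, 311.4, 146.1, 66.1, -10.9)
wide lid 200 (588.1, 311.6, 144.1, 63.7, -10.6)
wide bar (586.8, 308.8, 77.0, 16.6, -10.7)
```

```bash
cat >> h.py <<'E'
def go(x,y,z,yawdeg,cur=None):
    o=get_obs(); p=o["tool_pos"]; w=np.degrees(o["tcp_rot"][2]); a=np.radians(w)
    d=np.array([x,y,z])-p
    tx=d[0]*np.cos(a)+d[1]*np.sin(a); ty=d[0]*np.sin(a)-d[1]*np.cos(a)
    sp=(w-yawdeg+90)%180-90
    print(f"t={o['time']:.2f} p={p.round(1)} yaw={w:.1f} tilt={np.degrees(o['tcp_rot'][:2]).round(1)} F={o['contact_force'].round(1)} grip={o['grip_width']:.1f}/{o['finger_force']:.0f} | tx={tx:.1f} ty={ty:.1f} tz={-d[2]:.1f} spin={sp:.1f} rows>={np.linalg.norm(d)/62.5:.1f} j6={np.degrees(o['joint_positions'][5]):.0f}")
C=np.array([571.2,10.1]);YC=2.7
def cart(u,v):
    a=np.radians(YC); return C+[u*np.cos(a)-v*np.sin(a),u*np.sin(a)+v*np.cos(a)]
E
python3 -m creep '[{"tx":-0.0455,"ty":-0.0311},{"tx":-0.0455,"ty":-0.0311},{"tx":-0.0455,"ty":-0.0311},{"tx":-0.0455,"ty":-0.0311},{"tx":-0.0455,"ty":-0.0311}]'
python3 -m creep '[{"tx":-0.0455,"ty":-0.0311},{"tx":-0.0455,"ty":-0.0311},{"tx":-0.0455,"ty":-0.0311},{"tx":-0.0455,"ty":-0.0311},{"tx":-0.0455,"ty":-0.0311}]'
python3 -m creep '[{"tx":-0.0455,"ty":-0.0311},{"tx":-0.0455,"ty":-0.0311},{"spin":8},{"spin":8.5},{"spin":8}]'
python3 - <<'E'
from h import *
go(566.5,4.7,75,140.4)
c=cams.capture("wrist");cv2.imwrite("pics/w0.png",c["color"][...,::-1]);print((-c["R"].T@c["t"]).round(1))
E
```

```text
t=0.25 p=[136.3 506.8 240.4] yaw=164.9 tilt=[-180.   -0.] F=[-1.1  0.2 -1. ] grip=91.9/0 | tx=-545.9 ty=-373.1 tz=165.4 spin=24.5 rows>=10.9 j6=-8
[ 58.3 528.1 384.7]invalid input at $[0]: expected keys hand, tx, ty, tz, spin
invalid input at $[0]: expected keys hand, tx, ty, tz, spin
invalid input at $[0]: expected keys hand, tx, ty, tz, spin
```

View pics/w0.png

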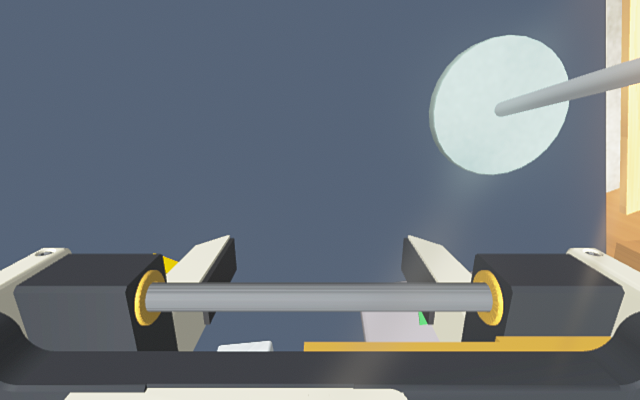

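The rows were refused because every key is required, so the arm hasn't moved. The wrist view shows the fingers at about (220,270) and (420,270), with the lamp base at (500,105).

```bash
python3 -m creep '[{"hand":1,"tx":-0.0455,"ty":-0.0311,"tz":0,"spin":0},{"hand":1,"tx":-0.0455,"ty":-0.0311,"tz":0,"spin":0},{"hand":1,"tx":-0.0455,"ty":-0.0311,"tz":0,"spin":0},{"hand":1,"tx":-0.0455,"ty":-0.0311,"tz":0,"spin":0},{"hand":1,"tx":-0.0455,"ty":-0.0311,"tz":0,"spin":0}]'
python3 -m creep '[{"hand":1,"tx":-0.0455,"ty":-0.0311,"tz":0,"spin":0},{"hand":1,"tx":-0.0455,"ty":-0.0311,"tz":0,"spin":0},{"hand":1,"tx":-0.0455,"ty":-0.0311,"tz":0,"spin":0},{"hand":1,"tx":-0.0455,"ty":-0.0311,"tz":0,"spin":0},{"hand":1,"tx":-0.0455,"ty":-0.0311,"tz":0,"spin":0}]'
python3 -m creep '[{"hand":0.5,"tx":-0.0455,"ty":-0.0311,"tz":0,"spin":0},{"hand":0.5,"tx":-0.0455,"ty":-0.0311,"tz":0,"spin":0},{"hand":0.5,"tx":0,"ty":0,"tz":0.03,"spin":8},{"hand":0.5,"tx":0,"ty":0,"tz":0.03,"spin":8.5},{"hand":0.5,"tx":0,"ty":0,"tz":0,"spin":8}]'
python3 - <<'E'
from h import *
go(566.5,4.7,75,140.4)
E
```

```text
time: 0.92
tool_pos: [316.6, 296.3, 240.9]
tcp_rot: [3.141, 0.0, 2.879]
contact_force: [0.4, 1.0, -0.0]
grip_width: 91.5
finger_force: 0.0
time: 1.55
tool_pos: [496.0, 86.9, 240.8]
tcp_rot: [3.141, 0.0, 2.879]
contact_force: [-0.4, 0.8, 0.1]
grip_width: 91.9
finger_force: 0.0
time: 2.17
tool_pos: [565.2, 4.7, 177.8]
tcp_rot: [-3.139, -0.005, 2.446]
contact_force: [0.8, -0.4, 0.2]
grip_width: 48.0
finger_force: 0.0
t=2.17 p=[565.2   4.7 177.8] yaw=140.1 tilt=[-179.8   -0.3] F=[ 0.8 -0.4  0.2] grip=48.0/0 | tx=-1.0 ty=0.8 tz=102.8 spin=-0.3 rows>=1.6 j6=-57
```

```bash
python3 -m creep '[{"hand":0.5,"tx":-0.001,"ty":0.001,"tz":0.04,"spin":0},{"hand":0.5,"tx":0,"ty":0,"tz":0.04,"spin":0},{"hand":0.5,"tx":0,"ty":0,"tz":0.022,"spin":0},{"hand":0,"tx":0,"ty":0,"tz":0,"spin":0},{"hand":0,"tx":0,"ty":0,"tz":0,"spin":0}]'
python3 -m creep '[{"hand":0,"tx":0,"ty":0,"tz":0,"spin":0},{"hand":0,"tx":0,"ty":0,"tz":0,"spin":0},{"hand":0,"tx":0,"ty":0,"tz":-0.02,"spin":0},{"hand":0,"tx":0,"ty":0,"tz":-0.05,"spin":0}]'
python3 - <<'E'
from h import *
print(cart(-80,-39.5)); go(*cart(-80,-39.5),75.5,92.7)
E
```

```text
time: 2.8
tool_pos: [568.8, 4.9, 79.7]
tcp_rot: [3.141, 0.001, 2.451]
contact_force: [0.3, -0.1, 0.5]
grip_width: 30.5
finger_force: 0.0
time: 3.3
tool_pos: [566.2, 5.1, 147.2]
tcp_rot: [-3.138, -0.005, 2.451]
contact_force: [1.3, 0.6, -2.8]
grip_width: 11.6
finger_force: 30.0
[493.14951481 -33.12466612]
t=3.30 p=[566.2   5.1 147.2] yaw=140.4 tilt=[-179.8   -0.3] F=[ 1.3  0.6 -2.8] grip=11.6/30 | tx=32.0 ty=-76.0 tz=71.7 spin=47.7 rows>=1.7 j6=-58
```

```bash
python3 -m creep '[{"hand":0,"tx":0.016,"ty":-0.038,"tz":0,"spin":0},{"hand":0,"tx":0.016,"ty":-0.038,"tz":0,"spin":0},{"hand":0,"tx":0,"ty":0,"tz":0,"spin":9.5},{"hand":0,"tx":0,"ty":0,"tz":0,"spin":9.5},{"hand":0,"tx":0,"ty":0,"tz":0.01,"spin":9.5}]'
python3 -m creep '[{"hand":0,"tx":0,"ty":0,"tz":0.01,"spin":9.6},{"hand":0,"tx":0,"ty":0,"tz":0,"spin":9.6},{"hand":0,"tx":0,"ty":0,"tz":0,"spin":0},{"hand":0,"tx":0,"ty":0,"tz":0,"spin":0}]'
python3 - <<'E'
from h import *
go(*cart(-80,-39.5),76,92.7)
E
```

```text
time: 3.92
tool_pos: [495.3, -33.5, 139.4]
tcp_rot: [3.14, 0.001, 1.948]
contact_force: [-0.7, -0.3, -2.9]
grip_width: 11.5
finger_force: 30.0
time: 4.42
tool_pos: [495.0, -33.3, 128.9]
tcp_rot: [3.141, -0.0, 1.622]
contact_force: [-0.3, -0.1, -2.9]
grip_width: 11.6
finger_force: 30.0
t=4.42 p=[495.  -33.3 128.9] yaw=92.9 tilt=[180.  -0.] F=[-0.3 -0.1 -2.9] grip=11.6/30 | tx=0.3 ty=-1.9 tz=52.9 spin=0.2 rows>=0.8 j6=-16
```

```bash
python3 -m creep '[{"hand":0,"tx":0,"ty":-0.002,"tz":0.03,"spin":0},{"hand":0,"tx":0,"ty":0,"tz":0.015,"spin":0},{"hand":0,"tx":0,"ty":0,"tz":0.005,"spin":0},{"hand":0,"tx":0,"ty":0,"tz":0.002,"spin":0},{"hand":0,"tx":0,"ty":0,"tz":0,"spin":0}]'
python3 - <<'E'
from h import *
go(*cart(-80,-39.5),76,92.7)
E
```

```text
time: 5.05
tool_pos: [492.1, -33.1, 79.6]
tcp_rot: [-3.141, -0.0, 1.62]
contact_force: [-12.1, 1.8, 27.0]
grip_width: 12.1
finger_force: 30.0
t=5.05 p=[492.1 -33.1  79.6] yaw=92.8 tilt=[-179.9   -0. ] F=[-12.1   1.8  27. ] grip=12.1/30 | tx=-0.1 ty=1.0 tz=3.6 spin=0.1 rows>=0.1 j6=-16
```

```bash
python3 -m creep '[{"hand":0,"tx":0,"ty":0,"tz":-0.003,"spin":0},{"hand":0,"tx":0,"ty":0,"tz":0,"spin":0}]'
python3 - <<'E'
from h import *
c=cams.capture("scene");t=cams.capture("top")
a=cv2.resize(c["color"][120:290,230:430],(400,340),interpolation=2);b=cv2.resize(t["color"][80:250,220:420],(400,340),interpolation=2)
cv2.imwrite("pics/s1.png",np.hstack([a,b])[...,::-1])
E
```

```text
time: 5.3
tool_pos: [493.6, -33.5, 80.2]
tcp_rot: [3.14, 0.0, 1.619]
contact_force: [-0.0, 0.5, -3.3]
grip_width: 11.8
finger_force: 30.0
```

View pics/s1.png

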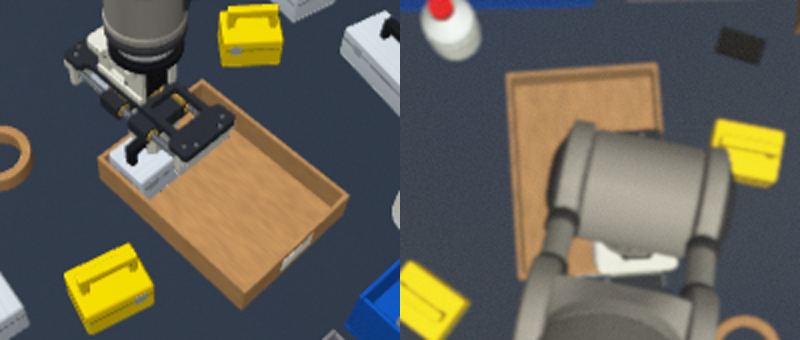

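The crop shows the small case (150,165) standing inside the near-right corner, clear of the walls. The earlier force was floor contact. I'll release it, lift off and measure.

```bash
python3 -m creep '[{"hand":0,"tx":0,"ty":0,"tz":0.001,"spin":0},{"hand":0.4,"tx":0,"ty":0,"tz":0,"spin":0},{"hand":0.4,"tx":0,"ty":0,"tz":0,"spin":0},{"hand":0.5,"tx":0,"ty":0,"tz":-0.05,"spin":0},{"hand":0.5,"tx":0,"ty":0,"tz":-0.06,"spin":0}]'
python3 - <<'E'
from h import *
go(484.1,-284.3,180,175.9)
E
```

```text
time: 6.02
tool_pos: [492.3, -33.3, 188.9]
tcp_rot: [-3.138, -0.001, 1.619]
contact_force: [0.8, -0.1, 0.8]
grip_width: 44.6
finger_force: 0.0
t=6.03 p=[492.3 -33.3 188.9] yaw=92.7 tilt=[-1.798e+02 -1.000e-01] F=[ 0.8 -0.1  0.8] grip=44.6/0 | tx=-250.3 ty=-20.2 tz=8.9 spin=-83.2 rows>=4.0 j6=-16
```

```bash
python3 -m creep '[{"hand":0.5,"tx":-0.05,"ty":-0.004,"tz":0,"spin":0},{"hand":0.5,"tx":-0.05,"ty":-0.004,"tz":0,"spin":0},{"hand":0.5,"tx":-0.05,"ty":-0.004,"tz":0,"spin":0},{"hand":0.5,"tx":-0.05,"ty":-0.004,"tz":0,"spin":0},{"hand":0.5,"tx":-0.05,"ty":-0.004,"tz":0,"spin":0}]'
python3 -m creep '[{"hand":0.5,"tx":0,"ty":0,"tz":0,"spin":-10.4},{"hand":0.5,"tx":0,"ty":0,"tz":0,"spin":-10.4},{"hand":0.5,"tx":0,"ty":0,"tz":0,"spin":-10.4},{"hand":0.5,"tx":0,"ty":0,"tz":0,"spin":-10.4},{"hand":0.5,"tx":0,"ty":0,"tz":0.02,"spin":-10.4}]'
python3 -m creep '[{"hand":0.5,"tx":0,"ty":0,"tz":0.02,"spin":-10.4},{"hand":0.5,"tx":0,"ty":0,"tz":0.01,"spin":-10.4},{"hand":0.5,"tx":0,"ty":0,"tz":0,"spin":-10.4},{"hand":0.5,"tx":0,"ty":0,"tz":0,"spin":0}]'
python3 - <<'E'
from h import *
go(484.1,-284.3,72,175.9)
c=cams.capture("top");i=c["color"]
for k in blobs(white(i)[80:240,260:370],300,3000): 
    k=k+[260,80]; print("small",rect(c,k,55))
# inner floor corners of the carton: raw brown hue profile
cv2.imwrite("pics/c2.png",cv2.resize(i[95:235,255:375],None,fx=4,fy=4,interpolation=2)[...,::-1])
E
```

```text
time: 6.65
tool_pos: [484.8, -285.8, 188.5]
tcp_rot: [3.142, -0.0, 1.619]
contact_force: [1.9, 0.2, 0.2]
grip_width: 46.2
finger_force: 0.0
time: 7.28
tool_pos: [485.8, -284.7, 169.5]
tcp_rot: [-3.141, 0.003, 2.532]
contact_force: [-0.4, -0.0, -0.0]
grip_width: 45.9
finger_force: 0.0
time: 7.78
tool_pos: [485.0, -284.1, 138.3]
tcp_rot: [3.141, -0.0, 3.069]
contact_force: [-1.0, 0.4, 0.8]
grip_width: 46.0
finger_force: 0.0
t=7.78 p=[ 485.  -284.1  138.3] yaw=175.8 tilt=[180.  -0.] F=[-1.   0.4  0.8] grip=46.0/0 | tx=0.9 ty=-0.3 tz=66.3 spin=-0.1 rows>=1.1 j6=-124
small (491.3, -32.7, 81.1, 62.3, -87.3)
```

View pics/c2.png

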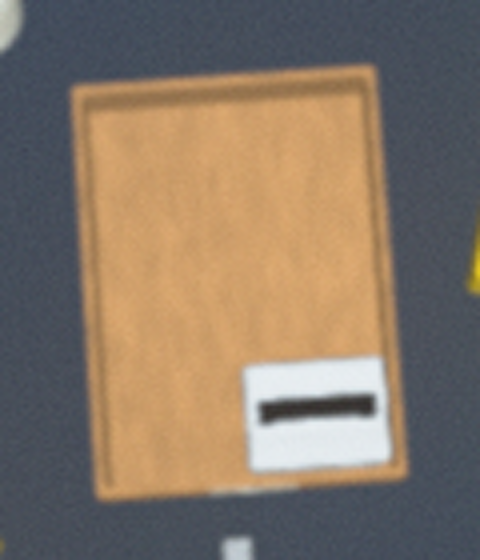

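The crop shows the small case flat in the near-right corner, square to the walls: 81x62 at −87.3°, which is what it should be. Now `long_short`.

```bash
python3 -m creep '[{"hand":0.5,"tx":0.001,"ty":0,"tz":0.04,"spin":0},{"hand":0.5,"tx":0,"ty":0,"tz":0.026,"spin":0},{"hand":0,"tx":0,"ty":0,"tz":0,"spin":0},{"hand":0,"tx":0,"ty":0,"tz":0,"spin":0},{"hand":0,"tx":0,"ty":0,"tz":0,"spin":0}]'
python3 -m creep '[{"hand":0,"tx":0,"ty":0,"tz":0,"spin":0},{"hand":0,"tx":0,"ty":0,"tz":0,"spin":0}]'
python3 -m creep '[{"hand":0,"tx":0,"ty":0,"tz":-0.02,"spin":0},{"hand":0,"tx":0,"ty":0,"tz":-0.05,"spin":0},{"hand":0,"tx":0,"ty":0,"tz":-0.06,"spin":0}]'
python3 - <<'E'
from h import *
go(*cart(77,0),150,92.7)
E
```

```text
time: 8.45
tool_pos: [484.7, -284.5, 74.1]
tcp_rot: [-3.14, 0.002, 3.07]
contact_force: [0.6, -0.7, -0.3]
grip_width: 20.3
finger_force: 0.0
time: 8.7
tool_pos: [484.5, -284.3, 73.7]
tcp_rot: [-3.141, 0.002, 3.071]
contact_force: [-0.8, 0.9, 5.8]
grip_width: 11.6
finger_force: 30.0
time: 9.07
tool_pos: [483.1, -283.3, 202.6]
tcp_rot: [3.139, -0.003, 3.071]
contact_force: [0.8, -1.1, -2.2]
grip_width: 11.5
finger_force: 30.0
t=9.07 p=[ 483.1 -283.3  202.6] yaw=175.9 tilt=[179.9  -0.2] F=[ 0.8 -1.1 -2.2] grip=11.5/30 | tx=-143.6 ty=308.0 tz=52.6 spin=83.2 rows>=5.5 j6=-124
```

```bash
python3 -m creep '[{"hand":0,"tx":-0.024,"ty":0.0513,"tz":0,"spin":0},{"hand":0,"tx":-0.024,"ty":0.0513,"tz":0,"spin":0},{"hand":0,"tx":-0.024,"ty":0.0513,"tz":0,"spin":0},{"hand":0,"tx":-0.024,"ty":0.0513,"tz":0,"spin":0},{"hand":0,"tx":-0.024,"ty":0.0513,"tz":0,"spin":0}]'
python3 -m creep '[{"hand":0,"tx":-0.024,"ty":0.0513,"tz":0,"spin":0},{"hand":0,"tx":0,"ty":0,"tz":0,"spin":10.4},{"hand":0,"tx":0,"ty":0,"tz":0,"spin":10.4},{"hand":0,"tx":0,"ty":0,"tz":0,"spin":10.4},{"hand":0,"tx":0,"ty":0,"tz":0,"spin":10.4}]'
python3 -m creep '[{"hand":0,"tx":0,"ty":0,"tz":0,"spin":10.4},{"hand":0,"tx":0,"ty":0,"tz":0,"spin":10.4},{"hand":0,"tx":0,"ty":0,"tz":0.02,"spin":10.4},{"hand":0,"tx":0,"ty":0,"tz":0.02,"spin":10.4},{"hand":0,"tx":0,"ty":0,"tz":0,"spin":0}]'
python3 - <<'E'
from h import *
go(*cart(77,0),79,92.7)
E
```

```text
time: 9.7
tool_pos: [622.1, -34.9, 202.1]
tcp_rot: [3.142, -0.001, 3.071]
contact_force: [0.6, 0.1, -3.6]
grip_width: 11.9
finger_force: 30.0
time: 10.32
tool_pos: [648.9, 13.0, 201.7]
tcp_rot: [-3.14, -0.002, 2.339]
contact_force: [-0.0, 0.1, -2.9]
grip_width: 11.6
finger_force: 30.0
time: 10.95
tool_pos: [647.9, 13.0, 160.3]
tcp_rot: [-3.136, -0.001, 1.62]
contact_force: [0.2, -0.2, -2.3]
grip_width: 11.7
finger_force: 30.0
t=10.95 p=[647.9  13.  160.3] yaw=92.8 tilt=[-179.7   -0. ] F=[ 0.2 -0.2 -2.3] grip=11.7/30 | tx=0.7 ty=0.2 tz=81.3 spin=0.1 rows>=1.3 j6=-8
```

```bash
python3 -m creep '[{"hand":0,"tx":0.001,"ty":-0.0005,"tz":0.025,"spin":0},{"hand":0,"tx":0,"ty":0,"tz":0.02,"spin":0},{"hand":0,"tx":0,"ty":0,"tz":0.02,"spin":0},{"hand":0,"tx":0,"ty":0,"tz":0.01,"spin":0},{"hand":0,"tx":0,"ty":0,"tz":0.005,"spin":0}]'
python3 -m creep '[{"hand":0,"tx":0,"ty":0,"tz":0,"spin":0}]'
python3 - <<'E'
from h import *
go(*cart(76.5,0),79,92.7)
E
```

```text
time: 11.58
tool_pos: [649.1, 13.8, 82.9]
tcp_rot: [3.141, -0.0, 1.62]
contact_force: [-0.6, 0.1, -2.4]
grip_width: 11.8
finger_force: 30.0
time: 11.7
tool_pos: [649.1, 13.8, 83.1]
tcp_rot: [3.141, -0.0, 1.62]
contact_force: [0.0, -0.6, -2.2]
grip_width: 11.6
finger_force: 30.0
t=11.70 p=[649.1  13.8  83.1] yaw=92.8 tilt=[180.  -0.] F=[ 0.  -0.6 -2.2] grip=11.6/30 | tx=-0.0 ty=-1.5 tz=4.1 spin=0.1 rows>=0.1 j6=-8
```

Force-free down to 4 mm above the floor, so it's inside the walls. I'll lower, release and go for the wide case.

```bash
python3 -m creep '[{"hand":0,"tx":0,"ty":-0.001,"tz":0.003,"spin":0},{"hand":0,"tx":0,"ty":0,"tz":0.001,"spin":0},{"hand":0.4,"tx":0,"ty":0,"tz":0,"spin":0},{"hand":0.4,"tx":0,"ty":0,"tz":0,"spin":0},{"hand":0.4,"tx":0,"ty":0,"tz":0,"spin":0}]'
python3 -m creep '[{"hand":0.5,"tx":0,"ty":0,"tz":-0.05,"spin":0},{"hand":0.5,"tx":0,"ty":0,"tz":-0.055,"spin":0},{"hand":0.5,"tx":0,"ty":0,"tz":0,"spin":0}]'
python3 - <<'E'
from h import *
go(587.7,311.4,140,169.3)
E
```

```text
time: 12.32
tool_pos: [648.1, 13.7, 79.1]
tcp_rot: [3.141, 0.0, 1.619]
contact_force: [-0.1, -1.1, 0.5]
grip_width: 35.1
finger_force: 0.0
time: 12.7
tool_pos: [650.5, 13.6, 189.5]
tcp_rot: [3.131, 0.001, 1.619]
contact_force: [-0.8, 0.6, -0.6]
grip_width: 45.9
finger_force: 0.0
t=12.70 p=[650.5  13.6 189.5] yaw=92.7 tilt=[1.794e+02 1.000e-01] F=[-0.8  0.6 -0.6] grip=45.9/0 | tx=300.5 ty=-48.4 tz=49.5 spin=-76.6 rows>=4.9 j6=-8
```

```bash
python3 -m creep '[{"hand":0.5,"tx":0.05,"ty":-0.0078,"tz":0,"spin":0},{"hand":0.5,"tx":0.05,"ty":-0.0078,"tz":0,"spin":0},{"hand":0.5,"tx":0.05,"ty":-0.0078,"tz":0,"spin":0},{"hand":0.5,"tx":0.05,"ty":-0.0078,"tz":0,"spin":0},{"hand":0.5,"tx":0.05,"ty":-0.0078,"tz":0,"spin":0}]'
python3 -m creep '[{"hand":0.5,"tx":0.05,"ty":-0.0078,"tz":0,"spin":0},{"hand":0.5,"tx":0,"ty":0,"tz":0,"spin":-9.6},{"hand":0.5,"tx":0,"ty":0,"tz":0,"spin":-9.6},{"hand":0.5,"tx":0,"ty":0,"tz":0,"spin":-9.6},{"hand":0.5,"tx":0,"ty":0,"tz":0,"spin":-9.6}]'
python3 -m creep '[{"hand":0.5,"tx":0,"ty":0,"tz":0.01,"spin":-9.6},{"hand":0.5,"tx":0,"ty":0,"tz":0.02,"spin":-9.6},{"hand":0.5,"tx":0,"ty":0,"tz":0.02,"spin":-9.6},{"hand":0.5,"tx":0,"ty":0,"tz":0,"spin":-9.6},{"hand":0.5,"tx":0,"ty":0,"tz":0,"spin":0}]'
python3 - <<'E'
from h import *
go(587.7,311.4,72,169.3)
c=cams.capture("top");i=c["color"]
for k in blobs(white(i)[80:240,260:370],300,4000): 
    k=k+[260,80]; print("in carton",rect(c,k,55))
E
```

```text
time: 13.32
tool_pos: [596.2, 263.0, 182.9]
tcp_rot: [-3.141, 0.0, 1.619]
contact_force: [1.0, 0.6, 0.7]
grip_width: 45.8
finger_force: 0.0
time: 13.95
tool_pos: [586.4, 311.1, 182.7]
tcp_rot: [-3.14, -0.001, 2.295]
contact_force: [-0.8, -0.5, 0.3]
grip_width: 45.9
finger_force: 0.0
time: 14.58
tool_pos: [586.4, 311.0, 132.7]
tcp_rot: [-3.141, -0.001, 2.958]
contact_force: [0.3, -0.1, 0.5]
grip_width: 45.8
finger_force: 0.0
t=14.57 p=[586.4 311.  132.7] yaw=169.5 tilt=[-1.8e+02 -1.0e-01] F=[ 0.3 -0.1  0.5] grip=45.8/0 | tx=-1.2 ty=0.6 tz=60.7 spin=0.2 rows>=1.0 j6=-58
in carton (491.5, -32.7, 80.4, 61.7, -87.6)
in carton (643.4, 12.1, 140.7, 78.8, -87.4)
```

```bash
python3 -m creep '[{"hand":0.5,"tx":-0.001,"ty":0.001,"tz":0.04,"spin":0.2},{"hand":0.5,"tx":0,"ty":0,"tz":0.02,"spin":0},{"hand":0,"tx":0,"ty":0,"tz":0,"spin":0},{"hand":0,"tx":0,"ty":0,"tz":0,"spin":0},{"hand":0,"tx":0,"ty":0,"tz":0,"spin":0}]'
python3 -m creep '[{"hand":0,"tx":0,"ty":0,"tz":0,"spin":0},{"hand":0,"tx":0,"ty":0,"tz":0,"spin":0}]'
python3 -m creep '[{"hand":0,"tx":0,"ty":0,"tz":-0.02,"spin":0},{"hand":0,"tx":0,"ty":0,"tz":-0.05,"spin":0},{"hand":0,"tx":0,"ty":0,"tz":-0.06,"spin":0},{"hand":0,"tx":0,"ty":0,"tz":0,"spin":0}]'
python3 - <<'E'
from h import *
go(*cart(-36.5,44.5),160,182.7)
E
```

```text
time: 15.25
tool_pos: [588.7, 312.3, 75.2]
tcp_rot: [3.14, 0.002, 2.955]
contact_force: [-0.2, 0.3, 0.4]
grip_width: 20.6
finger_force: 0.0
time: 15.5
tool_pos: [588.4, 312.4, 74.7]
tcp_rot: [3.14, 0.002, 2.955]
contact_force: [0.6, 0.6, 2.3]
grip_width: 12.0
finger_force: 30.0
time: 16.0
tool_pos: [590.1, 312.8, 209.3]
tcp_rot: [3.136, 0.009, 2.955]
contact_force: [0.2, -0.4, -4.6]
grip_width: 11.8
finger_force: 30.0
t=16.00 p=[590.1 312.8 209.3] yaw=169.3 tilt=[179.7   0.5] F=[ 0.2 -0.4 -4.6] grip=11.8/30 | tx=8.3 ty=-266.1 tz=49.3 spin=-13.4 rows>=4.3 j6=-58
```

```bash
python3 -m creep '[{"hand":0,"tx":0.0017,"ty":-0.0532,"tz":0,"spin":0},{"hand":0,"tx":0.0017,"ty":-0.0532,"tz":0,"spin":0},{"hand":0,"tx":0.0017,"ty":-0.0532,"tz":0,"spin":0},{"hand":0,"tx":0.0017,"ty":-0.0532,"tz":0,"spin":0},{"hand":0,"tx":0.0017,"ty":-0.0532,"tz":0,"spin":0}]'
python3 -m creep '[{"hand":0,"tx":0,"ty":0,"tz":0,"spin":-6.7},{"hand":0,"tx":0,"ty":0,"tz":0.02,"spin":-6.7},{"hand":0,"tx":0,"ty":0,"tz":0.025,"spin":0},{"hand":0,"tx":0,"ty":0,"tz":0,"spin":0},{"hand":0,"tx":0,"ty":0,"tz":0,"spin":0}]'
python3 - <<'E'
from h import *
go(*cart(-36.5,44.5),80,182.7)
E
```

```text
time: 16.62
tool_pos: [528.6, 50.6, 201.8]
tcp_rot: [-3.141, -0.004, 2.956]
contact_force: [0.2, -0.5, -3.6]
grip_width: 12.0
finger_force: 30.0
time: 17.25
tool_pos: [530.3, 52.2, 158.6]
tcp_rot: [3.141, -0.001, -3.094]
contact_force: [-0.1, 0.4, -3.1]
grip_width: 11.8
finger_force: 30.0
t=17.25 p=[530.3  52.2 158.6] yaw=-177.3 tilt=[180.  -0.] F=[-0.1  0.4 -3.1] grip=11.8/30 | tx=-2.4 ty=0.6 tz=78.6 spin=0.0 rows>=1.3 j6=-95
```

```bash
python3 -m creep '[{"hand":0,"tx":-0.002,"ty":0.0005,"tz":0.018,"spin":0},{"hand":0,"tx":0,"ty":0,"tz":0,"spin":0}]'
python3 - <<'E'
from h import *
go(*cart(-36.5,44.5),80,182.7)
c=cams.capture("scene");t=cams.capture("top")
a=cv2.resize(c["color"][120:290,230:430],(400,340),interpolation=2);b=cv2.resize(t["color"][80:250,220:420],(400,340),interpolation=2)
cv2.imwrite("pics/s3.png",np.hstack([a,b])[...,::-1])
E
```

```text
time: 17.5
tool_pos: [531.9, 52.8, 140.5]
tcp_rot: [3.141, -0.001, -3.094]
contact_force: [0.2, 0.2, -3.6]
grip_width: 11.7
finger_force: 30.0
t=17.50 p=[531.9  52.8 140.5] yaw=-177.3 tilt=[ 1.8e+02 -1.0e-01] F=[ 0.2  0.2 -3.6] grip=11.7/30 | tx=-0.7 ty=-0.0 tz=60.5 spin=0.0 rows>=1.0 j6=-95
```

View pics/s3.png

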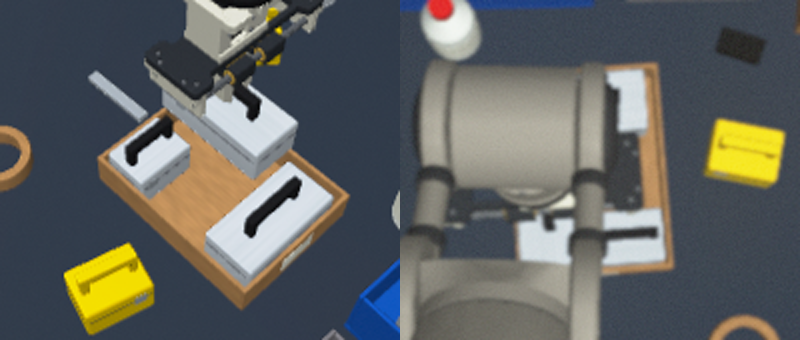

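The scene view shows the wide case (230,125) hovering over its slot, with the small (150,155) and short (270,215) cases in place. I'll lower it and watch the force.

```bash
python3 -m creep '[{"hand":0,"tx":-0.0005,"ty":0,"tz":0.012,"spin":0},{"hand":0,"tx":0,"ty":0,"tz":0.008,"spin":0},{"hand":0,"tx":0,"ty":0,"tz":0.003,"spin":0}]'
python3 -m creep '[{"hand":0,"tx":0,"ty":0,"tz":0.006,"spin":0},{"hand":0,"tx":0,"ty":0,"tz":0.006,"spin":0},{"hand":0,"tx":0,"ty":0,"tz":0,"spin":0}]'
```

```text
time: 17.98
tool_pos: [532.4, 52.8, 116.9]
tcp_rot: [3.141, -0.001, -3.094]
contact_force: [0.2, -0.3, -4.6]
grip_width: 12.0
finger_force: 30.0
time: 18.35
tool_pos: [532.5, 52.8, 105.2]
tcp_rot: [3.141, -0.001, -3.094]
contact_force: [0.0, -0.5, -4.0]
grip_width: 11.9
finger_force: 30.0
```

```bash
python3 -m creep '[{"hand":0,"tx":0,"ty":0,"tz":0.009,"spin":0},{"hand":0,"tx":0,"ty":0,"tz":0.008,"spin":0},{"hand":0,"tx":0,"ty":0,"tz":0.005,"spin":0},{"hand":0,"tx":0,"ty":0,"tz":0.002,"spin":0},{"hand":0,"tx":0,"ty":0,"tz":0,"spin":0}]'
```

```text
time: 18.98
tool_pos: [532.9, 52.8, 81.6]
tcp_rot: [3.141, -0.0, -3.094]
contact_force: [0.3, -0.9, -4.3]
grip_width: 11.5
finger_force: 30.0
```

```bash
python3 -m creep '[{"hand":0,"tx":0,"ty":0,"tz":0.0015,"spin":0},{"hand":0.4,"tx":0,"ty":0,"tz":0,"spin":0},{"hand":0.4,"tx":0,"ty":0,"tz":0,"spin":0},{"hand":0.4,"tx":0,"ty":0,"tz":0,"spin":0}]'
python3 -m creep '[{"hand":0.5,"tx":0,"ty":0,"tz":-0.05,"spin":0},{"hand":0.5,"tx":0,"ty":0,"tz":-0.055,"spin":0},{"hand":0.5,"tx":0,"ty":0,"tz":0,"spin":0}]'
python3 - <<'E'
from h import *
go(396.3,327.3,140,82)
E
```

```text
time: 19.48
tool_pos: [533.1, 52.8, 80.6]
tcp_rot: [3.142, 0.001, -3.094]
contact_force: [-0.6, 0.4, 0.0]
grip_width: 35.3
finger_force: 0.0
time: 19.85
tool_pos: [535.4, 52.7, 189.8]
tcp_rot: [-3.141, 0.01, -3.094]
contact_force: [-0.8, 0.5, 1.1]
grip_width: 45.7
finger_force: 0.0
t=19.85 p=[535.4  52.7 189.8] yaw=-177.2 tilt=[-180.     0.6] F=[-0.8  0.5  1.1] grip=45.7/0 | tx=125.7 ty=280.9 tz=49.8 spin=-79.2 rows>=5.0 j6=-95
```

```bash
python3 -m creep '[{"hand":0.5,"tx":0.0206,"ty":0.0469,"tz":0,"spin":0},{"hand":0.5,"tx":0.0206,"ty":0.0469,"tz":0,"spin":0},{"hand":0.5,"tx":0.0206,"ty":0.0469,"tz":0,"spin":0},{"hand":0.5,"tx":0.0206,"ty":0.0469,"tz":0,"spin":0},{"hand":0.5,"tx":0.0206,"ty":0.0469,"tz":0,"spin":0}]'
python3 -m creep '[{"hand":0.5,"tx":0.0206,"ty":0.0469,"tz":0,"spin":0},{"hand":0.5,"tx":0,"ty":0,"tz":0,"spin":10.08},{"hand":0.5,"tx":0,"ty":0,"tz":0,"spin":10.08},{"hand":0.5,"tx":0,"ty":0,"tz":0,"spin":10.08},{"hand":0.5,"tx":0,"ty":0,"tz":0,"spin":10.08}]'
python3 -m creep '[{"hand":0.5,"tx":0,"ty":0,"tz":0,"spin":10.08},{"hand":0.5,"tx":0,"ty":0,"tz":0,"spin":10.08},{"hand":0.5,"tx":0,"ty":0,"tz":0,"spin":10.08},{"hand":0.5,"tx":0,"ty":0,"tz":0.015,"spin":10.08},{"hand":0.5,"tx":0,"ty":0,"tz":0.015,"spin":10.08}]'
python3 -m creep '[{"hand":0.5,"tx":0,"ty":0,"tz":0.015,"spin":10.08},{"hand":0.5,"tx":0,"ty":0,"tz":0,"spin":0},{"hand":0.5,"tx":0,"ty":0,"tz":0,"spin":0}]'
python3 - <<'E'
from h import *
go(396.3,327.3,72,82)
c=cams.capture("top");i=c["color"]
for k in blobs(white(i)[80:240,260:370],300,4000): 
    k=k+[260,80]; print("in carton",rect(c,k,55))
cv2.imwrite("pics/c4.png",cv2.resize(i[95:235,255:375],None,fx=4,fy=4,interpolation=2)[...,::-1])
E
```

```text
time: 20.48
tool_pos: [417.5, 283.3, 184.4]
tcp_rot: [-3.141, -0.001, -3.094]
contact_force: [1.1, 0.1, -0.3]
grip_width: 45.8
finger_force: 0.0
time: 21.1
tool_pos: [395.4, 327.7, 184.2]
tcp_rot: [-3.14, -0.001, 2.48]
contact_force: [0.2, -0.2, -0.1]
grip_width: 45.7
finger_force: 0.0
time: 21.72
tool_pos: [395.6, 327.7, 154.1]
tcp_rot: [-3.141, 0.0, 1.6]
contact_force: [0.3, 0.1, -0.3]
grip_width: 46.2
finger_force: 0.0
time: 22.1
tool_pos: [396.0, 328.0, 140.3]
tcp_rot: [3.142, -0.0, 1.434]
contact_force: [-0.2, 0.3, 0.7]
grip_width: 45.9
finger_force: 0.0
t=22.10 p=[396.  328.  140.3] yaw=82.1 tilt=[180.  -0.] F=[-0.2  0.3  0.7] grip=45.9/0 | tx=-0.6 ty=0.4 tz=68.3 spin=0.1 rows>=1.1 j6=39
in carton (491.6, -32.6, 80.6, 62.2, -87.4)
in carton (570.2, 14.3, 225.7, 149.1, 1.7)
```

View pics/c4.png

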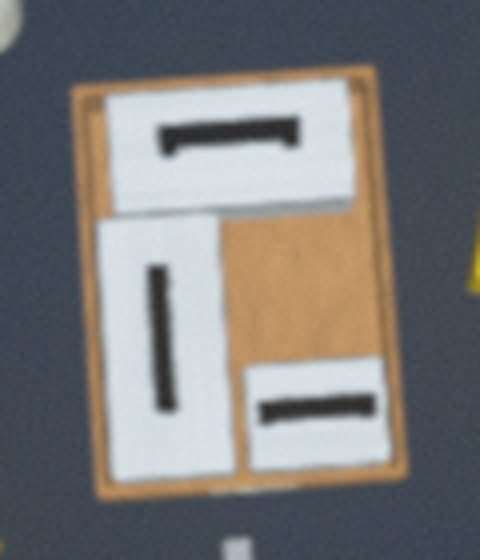

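The crop shows three cases flat and aligned, with a free bay of about 92x92 mm at around (305,285) for the square case. I'll fetch it.

```bash
python3 -m creep '[{"hand":0.5,"tx":-0.0006,"ty":0.0004,"tz":0.04,"spin":0},{"hand":0.5,"tx":0,"ty":0,"tz":0.028,"spin":0},{"hand":0,"tx":0,"ty":0,"tz":0,"spin":0},{"hand":0,"tx":0,"ty":0,"tz":0,"spin":0},{"hand":0,"tx":0,"ty":0,"tz":0,"spin":0}]'
python3 -m creep '[{"hand":0,"tx":0,"ty":0,"tz":0,"spin":0},{"hand":0,"tx":0,"ty":0,"tz":0,"spin":0}]'
python3 -m creep '[{"hand":0,"tx":0,"ty":0,"tz":-0.02,"spin":0},{"hand":0,"tx":0,"ty":0,"tz":-0.05,"spin":0},{"hand":0,"tx":0,"ty":0,"tz":-0.06,"spin":0},{"hand":0,"tx":0,"ty":0,"tz":0,"spin":0}]'
python3 - <<'E'
from h import *
go(*cart(-5,-36.5),160,92.7)
E
```

```text
time: 22.78
tool_pos: [397.1, 327.8, 73.7]
tcp_rot: [3.139, -0.002, 1.431]
contact_force: [-0.2, -0.8, 0.1]
grip_width: 20.2
finger_force: 0.0
time: 23.02
tool_pos: [397.0, 327.6, 73.1]
tcp_rot: [3.14, -0.001, 1.43]
contact_force: [0.7, -1.0, 4.3]
grip_width: 11.6
finger_force: 30.0
time: 23.52
tool_pos: [398.1, 328.5, 206.6]
tcp_rot: [3.135, -0.006, 1.43]
contact_force: [-0.1, 0.4, -2.2]
grip_width: 11.8
finger_force: 30.0
t=23.52 p=[398.1 328.5 206.6] yaw=82.0 tilt=[179.6  -0.3] F=[-0.1  0.4 -2.2] grip=11.8/30 | tx=-327.8 ty=217.9 tz=46.6 spin=-10.7 rows>=6.3 j6=39
```

```bash
python3 -m creep '[{"hand":0,"tx":-0.0409,"ty":0.0273,"tz":0,"spin":0},{"hand":0,"tx":-0.0409,"ty":0.0273,"tz":0,"spin":0},{"hand":0,"tx":-0.0409,"ty":0.0273,"tz":0,"spin":0},{"hand":0,"tx":-0.0409,"ty":0.0273,"tz":0,"spin":0}]'
python3 -m creep '[{"hand":0,"tx":-0.0409,"ty":0.0273,"tz":0,"spin":0},{"hand":0,"tx":-0.0409,"ty":0.0273,"tz":0,"spin":0},{"hand":0,"tx":-0.0409,"ty":0.0273,"tz":0,"spin":0},{"hand":0,"tx":-0.0409,"ty":0.0273,"tz":0,"spin":0}]'
python3 -m creep '[{"hand":0,"tx":0,"ty":0,"tz":0,"spin":-5.4},{"hand":0,"tx":0,"ty":0,"tz":0.02,"spin":-5.3},{"hand":0,"tx":0,"ty":0,"tz":0.02,"spin":0},{"hand":0,"tx":0,"ty":0,"tz":0,"spin":0},{"hand":0,"tx":0,"ty":0,"tz":0,"spin":0}]'
python3 - <<'E'
from h import *
go(*cart(-5,-36.5),80,92.7)
E
```

```text
time: 24.02
tool_pos: [480.9, 148.4, 200.5]
tcp_rot: [-3.139, 0.001, 1.43]
contact_force: [0.6, 0.0, -3.2]
grip_width: 11.9
finger_force: 30.0
time: 24.52
tool_pos: [566.1, -28.6, 200.2]
tcp_rot: [-3.138, -0.0, 1.43]
contact_force: [1.2, 0.5, -1.8]
grip_width: 11.4
finger_force: 30.0
time: 25.15
tool_pos: [566.6, -27.2, 162.0]
tcp_rot: [-3.141, -0.0, 1.617]
contact_force: [0.0, -0.0, -1.4]
grip_width: 11.9
finger_force: 30.0
t=25.15 p=[566.6 -27.2 162. ] yaw=92.6 tilt=[-180.   -0.] F=[ 0.  -0.  -1.4] grip=11.9/30 | tx=0.6 ty=1.4 tz=82.0 spin=-0.1 rows>=1.3 j6=-13
```

```bash
python3 -m creep '[{"hand":0,"tx":0.0006,"ty":0.0014,"tz":0.02,"spin":0},{"hand":0,"tx":0,"ty":0,"tz":0.015,"spin":0},{"hand":0,"tx":0,"ty":0,"tz":0.006,"spin":0},{"hand":0,"tx":0,"ty":0,"tz":0,"spin":0}]'
python3 -m creep '[{"hand":0,"tx":0,"ty":0,"tz":0.006,"spin":0},{"hand":0,"tx":0,"ty":0,"tz":0.006,"spin":0},{"hand":0,"tx":0,"ty":0,"tz":0,"spin":0}]'
```

```text
time: 25.65
tool_pos: [567.9, -26.6, 121.1]
tcp_rot: [-3.141, -0.0, 1.617]
contact_force: [-0.6, -0.3, -1.7]
grip_width: 11.6
finger_force: 30.0
time: 26.02
tool_pos: [567.7, -26.6, 108.7]
tcp_rot: [-3.141, -0.0, 1.617]
contact_force: [-0.4, 0.6, -2.6]
grip_width: 11.8
finger_force: 30.0
```

```bash
python3 -m creep '[{"hand":0,"tx":0,"ty":0,"tz":0.012,"spin":0},{"hand":0,"tx":0,"ty":0,"tz":0.01,"spin":0},{"hand":0,"tx":0,"ty":0,"tz":0.005,"spin":0},{"hand":0,"tx":0,"ty":0,"tz":0.002,"spin":0},{"hand":0,"tx":0,"ty":0,"tz":0.001,"spin":0}]'
python3 -m creep '[{"hand":0,"tx":0,"ty":0,"tz":0,"spin":0},{"hand":0.4,"tx":0,"ty":0,"tz":0,"spin":0},{"hand":0.4,"tx":0,"ty":0,"tz":0,"spin":0},{"hand":0.4,"tx":0,"ty":0,"tz":0,"spin":0}]'
python3 -m creep '[{"hand":0.4,"tx":0,"ty":0,"tz":-0.05,"spin":0},{"hand":0.4,"tx":0,"ty":0,"tz":-0.06,"spin":0},{"hand":0.4,"tx":0.05,"ty":0,"tz":-0.02,"spin":0},{"hand":0.4,"tx":0.06,"ty":0,"tz":0,"spin":0},{"hand":0.4,"tx":0.06,"ty":0,"tz":0,"spin":0}]'
python3 -m creep '[{"hand":0.4,"tx":0.06,"ty":0,"tz":0,"spin":0},{"hand":0.4,"tx":0.06,"ty":0,"tz":0,"spin":0},{"hand":0.4,"tx":0,"ty":0,"tz":0,"spin":0}]'
python3 - <<'E'
from h import *
t=cams.capture("top");c=cams.capture("scene");
a=cv2.resize(c["color"][120:290,230:430],(400,340),interpolation=2);b=cv2.resize(t["color"][80:250,220:420],(400,340),interpolation=2)
cv2.imwrite("pics/f.png",np.hstack([a,b])[...,::-1])
E
```

```text
time: 26.65
tool_pos: [568.2, -26.7, 79.2]
tcp_rot: [3.141, -0.0, 1.617]
contact_force: [-0.1, -0.8, -2.6]
grip_width: 11.5
finger_force: 30.0
time: 27.15
tool_pos: [568.2, -26.7, 79.5]
tcp_rot: [3.141, 0.0, 1.617]
contact_force: [-1.3, 0.6, -0.1]
grip_width: 35.5
finger_force: 0.0
time: 27.78
tool_pos: [560.1, 144.6, 210.0]
tcp_rot: [3.14, -0.0, 1.616]
contact_force: [0.7, -0.1, -0.1]
grip_width: 36.8
finger_force: 0.0
time: 28.15
tool_pos: [553.6, 267.2, 209.0]
tcp_rot: [3.141, -0.001, 1.623]
contact_force: [-0.2, -0.5, 0.4]
grip_width: 36.9
finger_force: 0.0
```

View pics/f.png

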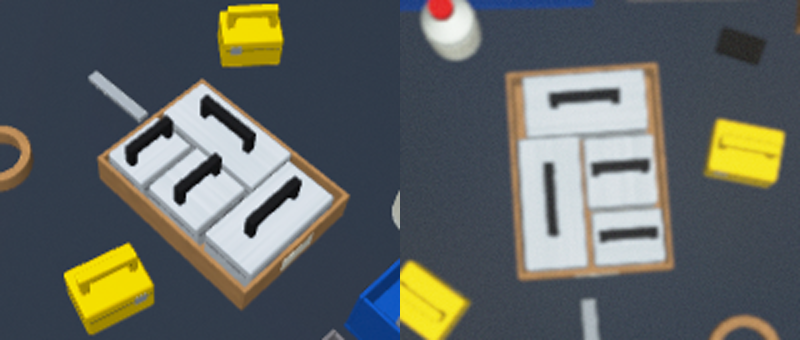

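All four cases stand flat in the carton with level lids and handles up. The bystanders in view, the parallel (590,315) and the yellow cases, look unmoved. I'll hand it in.

```bash
python3 -c "from plant import close_job; print(close_job())"
```

```text
the job is handed in; nothing more can be done
None
```

The job is handed in at about 28 s on the robot's clock: all four gauge cases stand flat in the carton with handles up, and I moved nothing else on the bench.

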